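Pass a parts tray through the sprung gate of an inspection lane

TASK

A tray of turned valve discs waits in the guide lane at the shut spring gate of the inspection bay. With one fingertip press the long strip beside the lane down and keep it down, so that the gate stays raised, while another fingertip pushes the tray from behind along the lane, under the gate and fully home against the end stop; then let go so that the gate shuts behind the tray. Only push and press: do not lift the tray or the discs, do not let the gate drop on the tray or scrape it, and leave the gauges and the hex key where they lie.

Things in the scene. Friction and masses are not known exactly. Their poses are not given: they have to be found in the camera images.
- lane: fixed guide lane, base plate 130 mm (x) by 344 mm (y); pose varies. Origin: centre of underside, on the bench. The tray travels along the lane towards its -y, from the open entry end (y = +172 mm); +x points across it, away from the press strip. Running surface z = 10 mm; inner faces of the side guides x = -52 and +52 mm, tops z = 24 mm
- end_stop (a point): middle of the end stop's rubber face, which the tray's front wall meets (lane y = -149 mm); the stop block is 88 mm wide, its top 26 mm above the bench
- parts_tray: blue open tray, rim 101 mm (x) by 132 mm (y), 24 mm high, 0.1 to 0.2 kg; end walls' outer faces 64 mm from the origin along y (rim 66 mm). Origin: centre of underside. Starts flat in the lane, axes along the lane's, front (-y) rim 4 to 28 mm before the gate leaf; 4 mm of play each side. Home, its origin is at lane y = -85 mm and its rear wall 10 mm past the leaf
- gate_hinge (a joint): turn of the gate (rad): 0 = shut, the leaf hanging 8 mm below the tray's rim, in its way. Grows as the press strip is pressed down; the leaf clears the tray from about 0.46, by 3 mm at 0.65 and 5 mm at 0.8, where it meets its stop. A spring shuts it when let go: about 2 to 3 N on the strip at first, 4 to 5 N at the stop
- gate: the gate: leaf over the lane and press strip are one bent plate on a hinge. Strip: flat steel with black rubber top, 16 mm wide, 230 mm long, beside the lane on its -x side (the robot's side). Origin on the hinge line (lane x = -61, y = 0, z = 27 mm). Strip's middle at lane x = -85 mm, down or up. May be pressed, and slid along, anywhere on its length
- strip_entry_end (a point): end of the press strip towards the lane's entry (lane y = +200 mm), on its top, mid-width. Height above the bench: 38 mm shut, 27 mm at gate 0.46 rad, 21 mm at 0.65, 17 mm at 0.8; a second fingertip at that height over the lane is above its running surface and below the tray's rim (34 mm)
- strip_exit_end (a point): end of the press strip just past the gate leaf (lane y = -30 mm), on its top, mid-width
- leaf_tip (a point): lower inner corner of the gate's leaf, a steel plate 6 mm thick at lane y = -5 to -11 mm. Shut, its blade fills lane x = -43 to -25 mm, 26 to 49 mm above the bench, joined to the hinge above rim height. Open it leans back to lane x = -70 mm. So one finger in the lane (all of it between x = -22 and +50 mm) and one on the strip (all of it outside x = -72 mm) can follow the tray past it
- turned_part_7: small turned steel valve disc with a stub, 29 mm across, 17 mm high, lying loose in the tray; it rides along below the tray's rim
- turned_part_8: small turned steel valve disc with a stub, 29 mm across, 17 mm high, lying loose in the tray; it rides along below the tray's rim
- turned_part_9: small turned steel valve disc with a stub, 29 mm across, 17 mm high, lying loose in the tray; it rides along below the tray's rim
- turned_part_10: small turned steel valve disc with a stub, 29 mm across, 17 mm high, lying loose in the tray; it rides along below the tray's rim
- ring_gauge: knurled steel ring, 39 mm across, 17 mm high, on the bench behind the lane; leave alone
- plug_gauge: double-ended plug gauge with a dark hexagon grip, 84 mm long, lying on the bench behind the lane; leave alone
- hex_key: black L-shaped hex key, 93 x 31 mm, lying on the bench on the robot's side of the lane; leave alone

How it is judged:
By the outcome, as a careful person would: the job done as asked, in the order asked, and still so for the second after the job is handed in, with the robot touching nothing.
It also fails if it takes over 48 s, if anything falls off the work surface, if the arm or the gripper's body presses on something with over 40 N, if the wrist force passes 120 N, or if a joint passes its speed limit or range.

ROBOT

A 6-joint arm with a two-finger parallel gripper is mounted at the origin on a cart in front of the work surface, level with it; the furniture and walls round the work are solid. World frame = base frame: x ahead of the robot, y to its left, z up, the work surface at z = 0. Lengths are in mm, angles in rad, forces in N, time in s.
With the tool pointing down it reaches from about 300 to 850 mm from the base axis. Payload 4.2 kg.
Tool frame: the origin (TCP) lies at the very end of the fingers, on their centre line; the grasp point (between the pads) lies 19 mm behind it; z points along the fingers, y is the line along which they close (so a half turn about z gives the same grasp; the last joint's range is limited). The gripper opens to 91 mm and grips with 3 to 60 N. Pads are 32 mm wide; open, the fingers measure 118 mm over their backs; the gripper's body (76 mm by 178 mm) begins 60 mm behind the grasp point.
Start: joints at [1.301, 0.32, 1.565, -0, 1.257, -0.02], TCP at [142.147, 557.169, 213.976] pointing down, gripper open.
Joint ranges: [-3.11, 3.11], [-0.84, 2.01], [0.21, 2.61], [-1.34, 4.49], [0.05, 2.63], [-2.56, 2.56]. Speed limits (rad/s): [2.57, 2.57, 3.14, 3.14, 3.14, 3.14].

INTERFACE

Orientations are given as a rotation vector (axis times angle).
In Python, from cell import * gives the robot as it stands.
- The arm moves only by the shell command python3 -m handwheel 'ROWS' [FORCE]. ROWS is JSON, one flat list of numbers, 7 for each row, row after row: the opening, from 0 (shut) to 1 (fully open), then the shift along the tool's x, y, z in cm, then the turn, a rotation vector about the tool's x, y, z in degrees. A call has 1 to 8 rows; each row is the pose to reach, as a shift and turn from the pose commanded when the call began, along the tool's axes at that moment; what a row does not reach only later rows make up. A row lasts 1/10 s, in which the tool goes at most 50 mm and 8.59 degrees, less where a joint would pass 70% of its speed; a pose out of reach is approached as far as the arm can. A call with a gripper value outside its range is refused whole. The fingers move at their own pace and stop on an object; FORCE is the grip in N (left out, the last holds). Time passes only in rows, so rows that repeat a pose let the fingers close. It gives the time, the measured TCP pose, the force, the opening and the grip force at its end, in the units of the state.
- observe(): the state, without advancing time (a new reading comes with each control period).
- capture(name): name is "scene" or "side" or "wrist"; returns a dict with "img" (384x512x3 uint8, blue, green, red), "z_map" (384x512 float32, mm along the optical axis (not along the pixel's ray), 0 where there is no reading), "fx", "fy", "cx", "cy" (pixels), "D" ([k1, k2, p1, p2, k3] as OpenCV has them; the pictures are not rectified), "R" (3x3) and "t" (3): a world point X has camera coordinates R X + t. Camera axes: x right, y down, z forward; pixel columns grow to the right and rows downward; lengths in mm; the calibration is good to about 2 mm. A picture is of the moment at which its call begins.
- job_done(): hands the job in; it is judged then, once.
The state is a dict: "t": time; "joint_pos": joint angles; "dq": joint speeds; "tau": joint torques, N m; "ee_pos": TCP position; "eef_rot": TCP orientation; "force": force on the tool from outside, world axes, zero at the start; "torque": the same for the moment, N m; "grip_width": finger opening in mm; "gripper_force": force on a finger pad.
Only numpy, scipy, OpenCV 4.12 (cv2) and the standard library are available. Lean on these libraries where they do the work, as an engineer would, in place of code of your own. Each camera call takes 0.05 s, during which the arm holds its last target. There are 200 camera calls.

## Working session

There is one attempt and no reset: what is moved stays moved. The work goes in short steps, Python scripts to look and compute and a shell command to move; the robot and the scene stay as the last step left them, time stands still between calls to the robot, and variables do not carry over. Pictures are saved under pics/ and viewed, at most 10 in all, crops included, and the job is handed in when it is done.

```bash
mkdir -p pics; ls
python3 - <<'E'
from cell import *
import cv2, numpy as np
s=observe(); print(s)
for n in("scene","side"):
    c=capture(n); cv2.imwrite(f"pics/{n}0.png",c["img"]); np.savez(f"{n}0.npz",**c)
    print(n,c["fx"],c["cx"],c["cy"],c["D"],(-c["R"].T@c["t"]).round(),c["R"].round(3).tolist())
a=cv2.imread("pics/scene0.png")
E
```

```text
pics
{'t': 0.0, 'joint_pos': array([ 1.30099341e+00,  3.20309553e-01,  1.56572145e+00,  9.02382363e-06,
        1.25739475e+00, -2.00084798e-02]), 'dq': array([ 0.00224733, -0.00010781, -0.00032814, -0.00073836, -0.00099768,
        0.00079926]), 'tau': array([-1.84598910e-03, -4.12462378e+01, -2.31966090e+01,  7.22762081e-02,
        4.57907771e-02, -1.67836506e-04]), 'ee_pos': array([142.00344468, 556.64554212, 213.09368384]), 'eef_rot': array([-3.91327000e-01, -3.11684825e+00,  2.84706366e-03]), 'force': array([ 0.37792241,  0.07395371, -0.38361352]), 'torque': array([-0.01826103,  0.00816289, -0.00321985]), 'gripper_force': 0.0, 'grip_width': 91.16743487080804}
scene 487.5424356966094 259.2329964240696 188.88061065651522 [-0.09209187  0.          0.          0.          0.        ] [ 251. -513.  634.] [[0.905, -0.425, 0.015], [-0.266, -0.594, -0.759], [0.331, 0.683, -0.651]]
side 410.06885625848344 255.28088762520505 188.64912606219764 [-0.13569754  0.          0.          0.          0.        ] [458. 970. 420.] [[-0.998, -0.066, -0.012], [-0.014, 0.378, -0.926], [0.065, -0.923, -0.378]]
```

View pics/scene0.png

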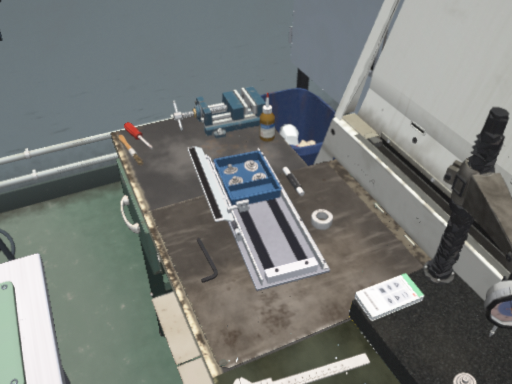

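View pics/side0.png

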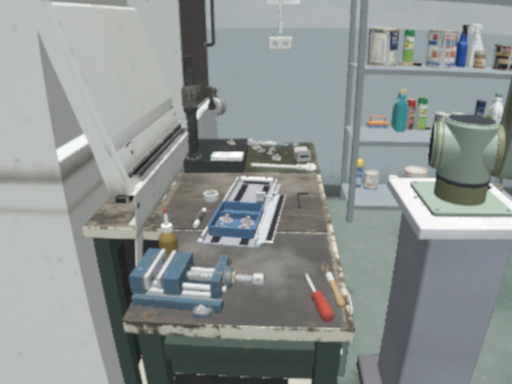

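The scene view shows the tray at about (247,178), the strip running (195,150)–(222,218), and the end stop near (290,268). The side view shows the tray at about (238,218). Next I'll measure the tray and lane from these with depth.

```bash
cat > h.py <<'E'
import cv2, numpy as np
def cloud(c):
    h,w=c["z_map"].shape
    K=np.array([[c["fx"],0,c["cx"]],[0,c["fy"],c["cy"]],[0,0,1.]])
    uv=np.stack(np.meshgrid(np.arange(w),np.arange(h)),-1).reshape(-1,1,2).astype(np.float64)
    n=cv2.undistortPoints(uv,K,np.array(c["D"],float)).reshape(h,w,2)
    P=np.dstack([n,np.ones((h,w))])*c["z_map"][...,None]
    return (P-c["t"])@c["R"], n
def onplane(c,n,z):
    d=np.dstack([n,np.ones(n.shape[:2])])@c["R"]; o=-c["R"].T@c["t"]
    return o+d*((z-o[2])/d[...,2])[...,None]
def blue(c):
    hsv=cv2.cvtColor(c["img"],cv2.COLOR_BGR2HSV)
    m=cv2.inRange(hsv,(98,110,40),(120,255,255))
    return m
E
cat > m.py <<'E'
from h import *
for n in("scene","side"):
    c=dict(np.load(n+"0.npz")); P,nn=cloud(c); m=blue(c)>0
    box=(P[...,0]>150)&(P[...,0]<700)&(P[...,1]>-250)&(P[...,1]<480)&(P[...,2]<70)&(c["z_map"]>0)
    t=m&box&(P[...,2]>29)&(P[...,2]<40)
    l,lab,st,ce=cv2.connectedComponentsWithStats((m&box).astype(np.uint8)); k=1+st[1:,4].argmax()
    t=t&(lab==k)
    Q=P[t][:,:2].astype(np.float32); print(n,"tray rim z",np.median(P[t][:,2]),len(Q),cv2.minAreaRect(Q))
    # full silhouette by rim plane
    # top-down map
    I=np.zeros((720,560,3),np.uint8)
    H=box; u=(P[...,0][H]-150); v=(470-P[...,1][H]); 
    for a,b,col,z in zip(u,v,c["img"][H],P[...,2][H]):
        cv2.circle(I,(int(a),int(b)),1,tuple(int(x) for x in col),-1)
    cv2.imwrite(f"pics/top_{n}.png",I[:600])
E
python3 m.py; python3 -c "
import cv2;import numpy as np
cv2.imwrite('pics/top.png',cv2.resize(np.hstack([cv2.imread('pics/top_scene.png')[:,100:500],cv2.imread('pics/top_side.png')[:,100:500]]),(800,600)))"
```

```text
scene tray rim z 32.65587685813041 370 ((551.727783203125, 169.97674560546875), (133.25396728515625, 98.9347152709961), 83.48509979248047)
side tray rim z 29.776722186141118 31 ((560.1771240234375, 237.263427734375), (4.938438892364502, 87.44970703125), 84.81666564941406)
```

View pics/top.png

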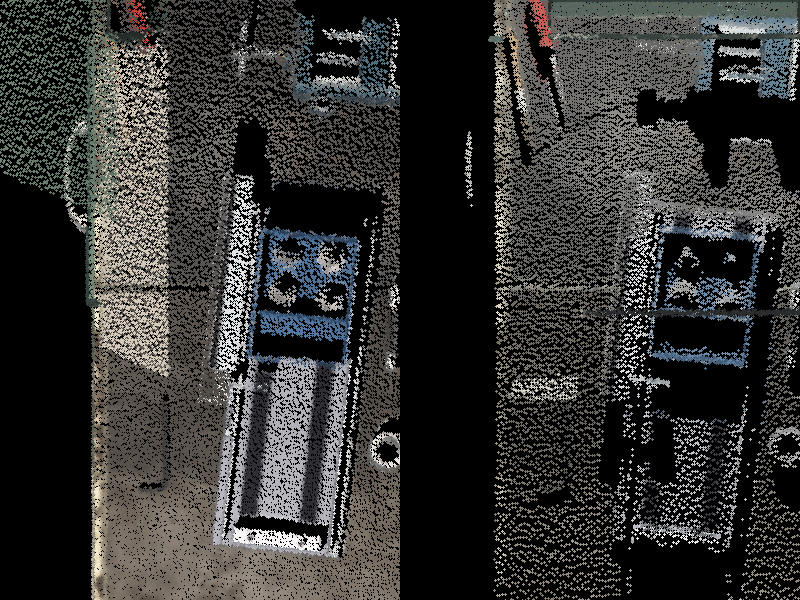

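The top-down map puts the tray centre at about (552,170), with lane +y along (0.11,0.99) and the lane origin near (546,91). The first move goes towards a point above the entry end.

```bash
python3 -m handwheel '[0.81,-4,-1.8,0.3,0,0,8, 0.81,-8,-3.5,0.6,0,0,16, 0.81,-12,-5.2,0.9,0,0,24, 0.81,-16,-7,1.2,0,0,32, 0.81,-20,-8.7,1.5,0,0,40, 0.81,-24,-10.4,1.8,0,0,48, 0.81,-28,-12,2,0,0,56, 0.81,-32,-14,2.3,0,0,64]'
python3 - <<'E'
from cell import *
from scipy.spatial.transform import Rotation as R
s=observe(); print(s["joint_pos"].round(2)); M=R.from_rotvec(s["eef_rot"]); print(M.as_matrix().round(3))
print("to (523,264,150) in tool cm",(M.inv().apply([523,264,150]-s["ee_pos"])/10).round(2))
E
```

```text
t: 0.9
ee_pos: [418.8, 341.3, 190.6]
eef_rot: [-1.99, -2.43, -0.0]
force: [-0.2, 0.8, -0.1]
grip_width: 74.1
gripper_force: 0.0
[0.66 0.28 1.68 0.   1.18 0.46]
[[-0.197  0.98  -0.   ]
 [ 0.98   0.197  0.   ]
 [ 0.    -0.    -1.   ]]
to (523,264,150) in tool cm [-9.63  8.69  4.06]
```

```bash
python3 -m handwheel '[0.81,-3.2,2.9,1.3,0,0,6, 0.81,-6.4,5.8,2.6,0,0,12, 0.81,-9.6,8.7,4,0,0,18, 0.81,-9.6,8.7,4,0,0,18, 0.81,-9.6,8.7,4,0,0,18]'
cat > w.py <<'E'
import sys; from cell import *; from h import *
from scipy.spatial.transform import Rotation as R
n=sys.argv[1]; cam=sys.argv[2]
s=observe(); print(s["ee_pos"].round(1),s["force"].round(1)); print(R.from_rotvec(s["eef_rot"]).as_matrix().round(3).tolist())
c=capture(cam); cv2.imwrite(f"pics/{n}.png",c["img"]); np.savez(n+".npz",**c)
E
python3 w.py w1 wrist; python3 w.py s1 scene; python3 -c "
import cv2;import numpy as np
a=cv2.imread('pics/s1.png')[100:292,130:386]
cv2.imwrite('pics/c1.png',np.hstack([cv2.resize(cv2.imread('pics/w1.png'),(400,300)),cv2.resize(a,(400,300))]))"
```

```text
t: 1.4
ee_pos: [522.2, 265.2, 150.0]
eef_rot: [-2.341, -2.093, 0.003]
force: [-0.4, 0.5, -0.6]
grip_width: 74.0
gripper_force: 0.0
[522.2 265.2 150. ] [-0.4  0.5 -0.6]
[[0.111, 0.994, -0.002], [0.994, -0.111, -0.001], [-0.001, -0.002, -1.0]]
[521.8 266.  150.6] [-0.3  0.3  0.3]
[[0.11, 0.994, -0.001], [0.994, -0.11, -0.0], [-0.0, -0.001, -1.0]]
```

View pics/c1.png

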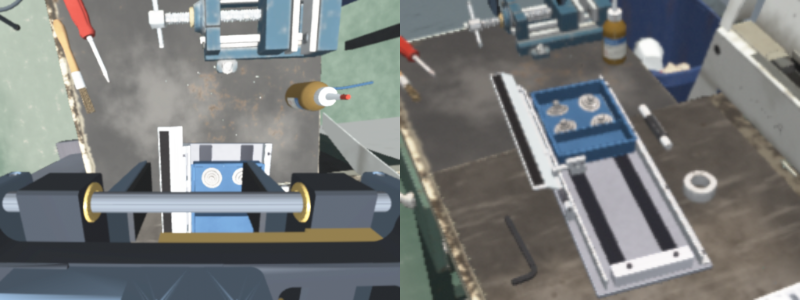

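Left half (wrist view): the strip end is at about (165,130), the lane entry edge at (190–271,145) and the tray's rear rim at y≈163. Right half (scene view): the gate is shut and the tray undisturbed. I'll enlarge the wrist crop for a precise reading.

```bash
python3 -c "
import cv2
a=cv2.imread('pics/w1.png')[150:250,190:360]
cv2.imwrite('pics/c2.png',cv2.resize(a,None,fx=4.5,fy=4.5,interpolation=cv2.INTER_CUBIC))"
```

```text
(no output)
```

View pics/c2.png

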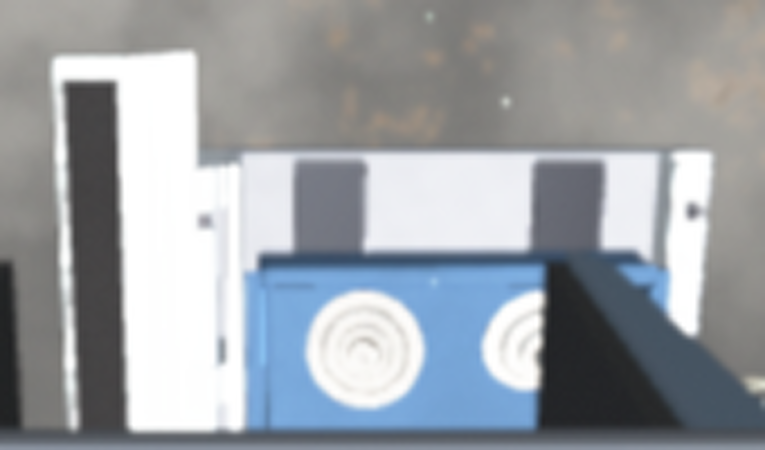

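The wrist crop shows the strip end at (91,57), the tray's rear rim corners at (247,269) and (666,268), and the lane end edge at y≈151 with inner guide faces at x≈243 and 662.

Run:
```python
from h import *
c=dict(np.load("w1.npz")); P,n=cloud(c)
K=np.array([[c["fx"],0,c["cx"]],[0,c["fy"],c["cy"]],[0,0,1.]])
o=-c["R"].T@c["t"]; print("cam",o.round())
def pt(u,v,z):
    q=cv2.undistortPoints(np.array([[[u/4.5+190,v/4.5+150]]]),K,c["D"]).ravel()
    d=c["R"].T@[q[0],q[1],1]; return (o+d*(z-o[2])/d[2])[:2]
ey=np.array([.112,.9937]); ex=np.array([.9937,-.112])
L=(pt(243,151,10)+pt(662,151,10))/2; O=L-172*ey; print("lane end",L.round(1),"origin",O.round(1))
for nm,u,v,z in[("strip end",91,57,38),("rubber L",65,83,38),("rubber R",118,83,38),("rub L low",80,425,38),("rub R low",128,425,38),("rimL",247,269,34),("rimR",666,268,34),("laneL",243,151,10),("laneR",662,151,10),("finger",555,262,150-0)]:
    p=pt(u,v,z); print(nm,p.round(1),"lane",((p-O)@ex).round(1),((p-O)@ey).round(1))
for u,v in[(91,130),(91,300),(400,300),(450,180)]: print(P[int(v/4.5+150),int(u/4.5+190)].round(1))
s=np.array([521.8,266]); print("tcp lane",(s-O)@ex,(s-O)@ey)
```

```text
cam [530. 335. 321.]
lane end [565.2 259.3] origin [546.   88.4]
strip end [483.7 296.4] lane -85.1 199.8
rubber L [477.1 291.3] lane -91.1 193.9
rubber R [488.9 289.9] lane -79.3 193.9
rub L low [468.  208.7] lane -90.9 110.8
rub R low [479.5 207.4] lane -79.4 110.9
rimL [512.2 242.1] lane -50.7 148.9
rimR [610.3 231.4] lane 48.0 149.3
laneL [513.3 265.1] lane -52.2 171.9
laneR [617.1 253.5] lane 52.2 172.1
finger [562.5 275.9] lane -4.6 188.2
[481.5 281.2  39.7]
[475.4 241.   39.1]
[547.7 223.4  12.3]
[564.2 251.3   7.8]
tcp lane -43.89908274320142 173.7933887696302
```

```bash
python3 -m handwheel '[0.81,0,0.15,3,0,0,0, 0.81,0,0.15,6,0,0,0, 0.81,0,0.15,8.5,0,0,0, 0.81,0,0.15,10,0,0,0, 0.81,0,0.15,10.5,0,0,0, 0.81,0,0.15,10.5,0,0,0]'; python3 -m handwheel '[0.81,0,0,0.5,0,0,0, 0.81,0,0,0.9,0,0,0, 0.81,0,0,1.3,0,0,0, 0.81,0,0,1.7,0,0,0, 0.81,0,0,2.1,0,0,0, 0.81,0,0,2.5,0,0,0, 0.81,0,0,2.65,0,0,0, 0.81,0,0,2.65,0,0,0]'; python3 w.py s2 scene; python3 w.py d2 side;  python3 -c "
import cv2;import numpy as np
a=cv2.imread('pics/s2.png')[90:282,130:386];b=cv2.imread('pics/d2.png')[150:270,170:330]
cv2.imwrite('pics/c3.png',np.hstack([cv2.resize(a,(400,300)),cv2.resize(b,(400,300))]))"
```

```text
t: 2.1
ee_pos: [523.0, 266.7, 46.1]
eef_rot: [-2.338, -2.098, 0.0]
force: [1.2, 0.4, 1.2]
grip_width: 73.7
gripper_force: 0.0
t: 2.9
ee_pos: [523.5, 266.3, 21.9]
eef_rot: [-2.34, -2.094, -0.001]
force: [-4.3, -0.9, 14.1]
grip_width: 73.9
gripper_force: 7.1
[523.5 266.3  21.9] [-4.3 -0.9 14.1]
[[0.111, 0.994, -0.0], [0.994, -0.111, 0.001], [0.001, -0.0, -1.0]]
[523.4 266.3  21.8] [-3.8  0.3 15.1]
[[0.11, 0.994, -0.0], [0.994, -0.11, 0.001], [0.001, -0.0, -1.0]]
```

View pics/c3.png

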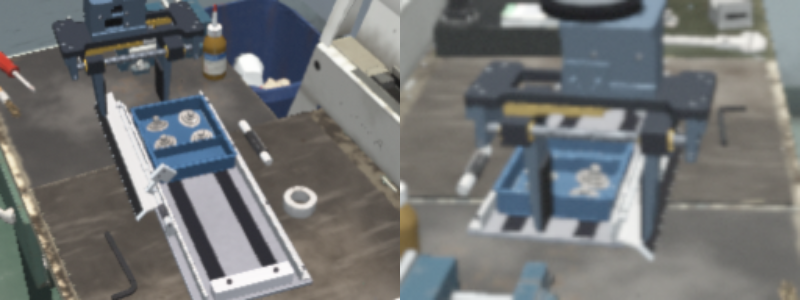

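The gate is at its stop: the leaf is raised at about (160,180) and the pressing force is about 15 N. I'll ease off slightly and start the push.

```bash
python3 -m handwheel '[0.81,-0.3,0,-0.1,0,0,0, 0.81,-0.7,0,-0.1,0,0,0, 0.81,-1.1,0,-0.1,0,0,0, 0.81,-1.6,0,-0.1,0,0,0, 0.81,-2.2,0,-0.1,0,0,0, 0.81,-2.8,0,-0.1,0,0,0, 0.81,-3.4,0,-0.1,0,0,0, 0.81,-4,0,-0.1,0,0,0]'
cat > l.py <<'E'
from cell import *; import numpy as np
s=observe(); p=s["ee_pos"]; d=p[:2]-[546,88.4]
print("lane",(d@[.9937,-.112]).round(1),(d@[.112,.9937]).round(1),"z",p[2].round(1),"f lane",(s["force"][:2]@[.9937,-.112]).round(1),(s["force"][:2]@[.112,.9937]).round(1),s["force"][2].round(1), s["torque"].round(2))
E
python3 l.py
```

```text
t: 3.8
ee_pos: [521.6, 228.7, 22.4]
eef_rot: [-2.342, -2.093, -0.013]
force: [0.9, 7.1, 6.3]
grip_width: 74.0
gripper_force: 4.6
lane -40.0 136.7 z 22.4 f lane 0.1 7.2 6.3 [ 1.19  0.25 -0.18]
```

```bash
python3 -m handwheel '[0.81,0,-0.1,0.1,0,0,0, 0.81,0,-0.2,0.1,0,0,0, 0.81,0,-0.2,0.1,0,0,0]'; python3 l.py; python3 w.py s3 scene; python3 -c "
import cv2;import numpy as np
a=cv2.imread('pics/s3.png')[120:270,150:350]
cv2.imwrite('pics/c4.png',cv2.resize(a,(800,600),interpolation=cv2.INTER_CUBIC))"
```

```text
t: 4.1
ee_pos: [521.4, 228.1, 22.5]
eef_rot: [2.339, 2.093, 0.016]
force: [3.2, 1.5, 9.5]
grip_width: 74.1
gripper_force: 5.6
lane -40.1 136.0 z 22.5 f lane 3.0 1.8 9.5 [ 0.27 -0.1  -0.05]
[521.4 228.1  22.5] [3.2 1.5 9.5]
[[0.111, 0.994, 0.009], [0.994, -0.111, 0.004], [0.005, 0.009, -1.0]]
```

View pics/c4.png

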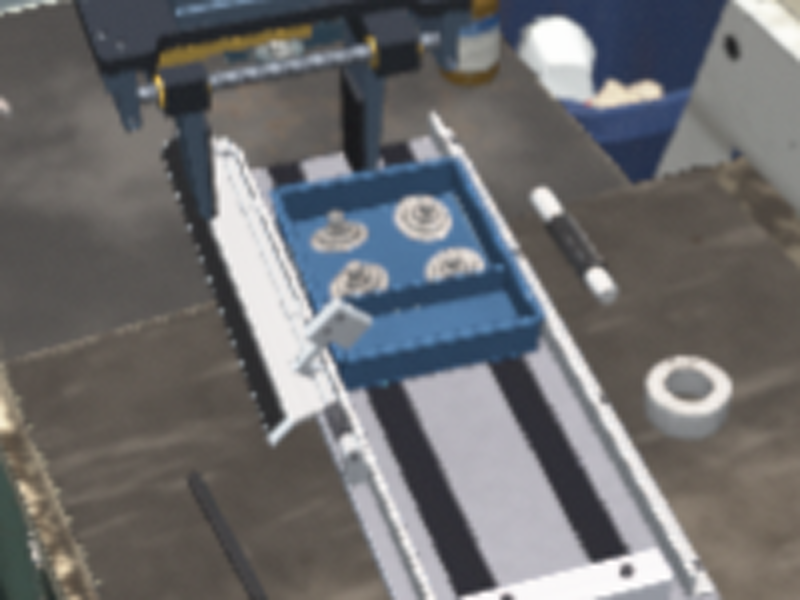

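The picture shows the leaf leaning back at (335,330), clear of the tray front passing under it, with the discs below the rim. I'll keep pushing.

```bash
python3 -m handwheel '[0.81,-0.6,-0.1,0,0,0,0, 0.81,-1.4,-0.1,0,0,0,0, 0.81,-2.2,-0.1,0,0,0,0, 0.81,-3,-0.1,0,0,0,0, 0.81,-3.8,-0.1,0,0,0,0, 0.81,-4.6,-0.1,0,0,0,0, 0.81,-5.4,-0.1,0,0,0,0, 0.81,-6.2,-0.1,0,0,0,0]';python3 l.py
```

```text
t: 4.95
ee_pos: [514.6, 168.2, 22.6]
eef_rot: [2.342, 2.09, 0.022]
force: [2.4, 9.2, 8.9]
grip_width: 73.9
gripper_force: 6.7
lane -40.1 75.8 z 22.6 f lane 1.3 9.4 8.9 [ 1.7  -0.14 -0.32]
```

```bash
python3 -m handwheel '[0.81,-0.8,0,0,0,0,0, 0.81,-1.6,0,0,0,0,0, 0.81,-2.4,0,0,0,0,0, 0.81,-3.2,0,0,0,0,0, 0.81,-4,0,0,0,0,0, 0.81,-4.8,0,0,0,0,0, 0.81,-5.6,0,0,0,0,0, 0.81,-6.2,0,0,0,0,0]';python3 l.py;python3 -m handwheel '[0.81,-0.3,0,0,0,0,0, 0.81,-0.6,0,0,0,0,0, 0.81,-0.9,0,0,0,0,0, 0.81,-1.2,0,0,0,0,0,0.81,-1.2,0,0,0,0,0]';python3 l.py
```

```text
t: 5.75
ee_pos: [507.7, 106.2, 22.6]
eef_rot: [2.343, 2.089, 0.021]
force: [2.2, 11.8, 10.7]
grip_width: 73.7
gripper_force: 7.7
lane -40.1 13.4 z 22.6 f lane 0.9 12.0 10.7 [ 2.01 -0.03 -0.36]
t: 6.25
ee_pos: [506.3, 94.1, 22.6]
eef_rot: [2.343, 2.089, 0.02]
force: [2.2, 9.2, 12.2]
grip_width: 73.8
gripper_force: 7.4
lane -40.1 1.3 z 22.6 f lane 1.2 9.3 12.2 [ 1.72 -0.04 -0.34]
```

```bash
python3 -m handwheel '[0.81,-0.15,0,0,0,0,0, 0.81,-0.3,0,0,0,0,0, 0.81,-0.4,0,0,0,0,0, 0.81,-0.5,0,0,0,0,0,0.81,-0.5,0,0,0,0,0]';python3 l.py;python3 -m handwheel '[0.81,-0.1,0,0,0,0,0, 0.81,-0.2,0,0,0,0,0, 0.81,-0.3,0,0,0,0,0,0.81,-0.3,0,0,0,0,0]';python3 l.py; python3 w.py s4 scene; python3 -c "
import cv2;import numpy as np
a=cv2.imread('pics/s4.png')[150:300,170:370]
cv2.imwrite('pics/c5.png',cv2.resize(a,(800,600),interpolation=cv2.INTER_CUBIC))"
```

```text
t: 6.75
ee_pos: [505.9, 90.1, 22.6]
eef_rot: [2.343, 2.089, 0.021]
force: [1.9, 14.3, 11.3]
grip_width: 73.7
gripper_force: 9.0
lane -40.1 -2.8 z 22.6 f lane 0.3 14.4 11.3 [ 2.48 -0.06 -0.21]
t: 7.15
ee_pos: [505.8, 89.7, 22.7]
eef_rot: [-2.345, -2.09, -0.026]
force: [2.0, 25.1, 10.8]
grip_width: 74.1
gripper_force: 14.2
lane -40.1 -3.2 z 22.7 f lane -0.9 25.2 10.8 [4.5  0.   0.38]
[505.8  89.7  22.7] [ 2.  25.1 10.8]
[[0.114, 0.993, 0.012], [0.993, -0.115, 0.011], [0.013, 0.011, -1.0]]
```

View pics/c5.png

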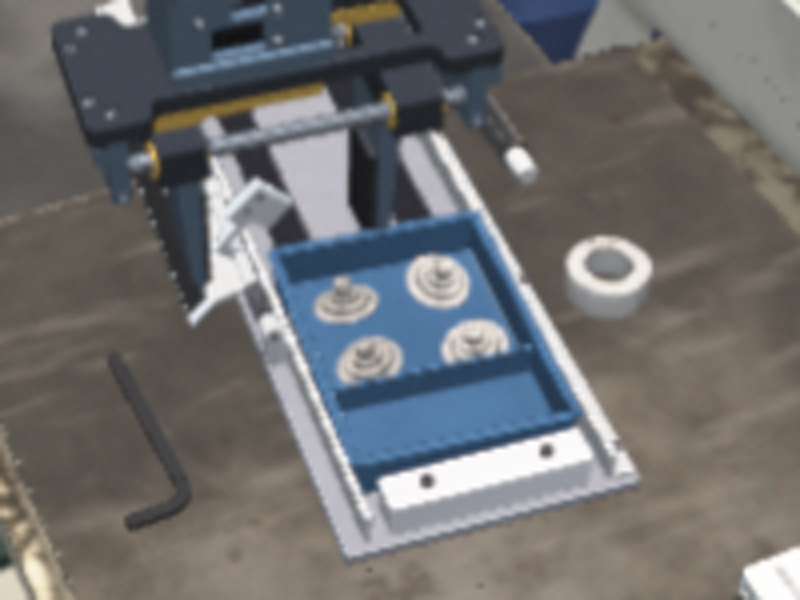

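The tray is home against the stop and the push force has risen to 25 N. I'll back off slightly, then raise gently so the gate shuts.

```bash
python3 -m handwheel '[0.81,0.3,0,0,0,0,0, 0.81,0.6,0,0,0,0,0, 0.81,0.9,0,0,0,0,0, 0.81,0.9,0,-0.2,0,0,0, 0.81,0.9,0,-0.6,0,0,0, 0.81,0.9,0,-1,0,0,0, 0.81,0.9,0,-1.4,0,0,0, 0.81,0.9,0,-1.8,0,0,0]';python3 l.py;python3 -m handwheel '[0.81,0,0,-0.5,0,0,0, 0.81,0,0,-1.5,0,0,0, 0.81,0,0,-4,0,0,0, 0.81,0,0,-8,0,0,0, 0.81,3,0,-12,0,0,0, 0.81,6,0,-14,0,0,0, 0.81,10,0,-14,0,0,0, 0.81,14,0,-14,0,0,0]';python3 l.py; python3 w.py s5 scene; python3 -c "
import cv2;import numpy as np
a=cv2.imread('pics/s5.png')[150:300,170:370]
cv2.imwrite('pics/c6.png',cv2.resize(a,(800,600),interpolation=cv2.INTER_CUBIC))"
```

```text
t: 8.0
ee_pos: [501.6, 92.4, 37.8]
eef_rot: [-2.341, -2.095, -0.001]
force: [1.5, -0.2, 1.9]
grip_width: 73.8
gripper_force: 1.0
lane -44.6 -1.0 z 37.8 f lane 1.5 -0.1 1.9 [-0.06 -0.08 -0.03]
t: 8.8
ee_pos: [516.6, 232.5, 178.8]
eef_rot: [2.341, 2.095, 0.001]
force: [0.9, 0.3, 0.1]
grip_width: 73.7
gripper_force: 0.0
lane -45.4 139.9 z 178.8 f lane 0.9 0.4 0.1 [-0.11 -0.03  0.01]
[516.6 232.5 178.8] [0.9 0.3 0.1]
[[0.111, 0.994, 0.001], [0.994, -0.111, 0.001], [0.001, 0.001, -1.0]]
```

View pics/c6.png

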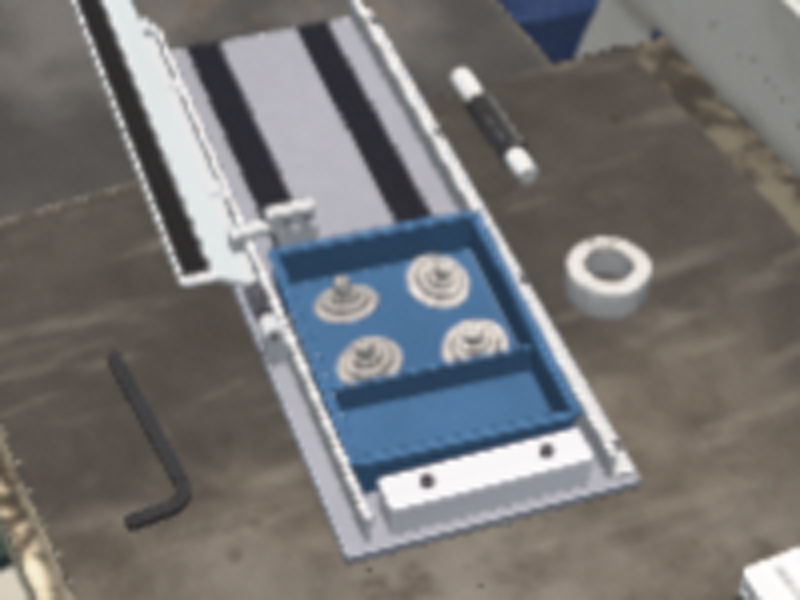

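The gate is shut behind the tray, with the leaf at (290,215). The tray is against the stop and the gauges and hex key are where they were.

```bash
python3 -c "
from cell import *
print(job_done())"
```

```text
the job is handed in; nothing more can be done
None
```

The tray was pushed home against the end stop with the gate held open, the gate then shut behind it, and the job was handed in at about 9 s; no verdict came back.

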